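# Clamp a fired tile in the bayonet press and hold the cap home

## Robot

A 7-joint arm with a two-finger parallel gripper is mounted at the origin on the work surface. World frame = base frame: x ahead of the robot, y to its left, z up, the work surface at z = 0. Lengths are in m, angles in degrees, forces in N, time in s.
With the tool pointing down it reaches from about 0.4 to 0.875 m from the base axis. Payload 6.5 kg.
Tool frame: the origin (TCP) lies on the centre line of the jaws, within the pads' length; the fingertips stand 17 mm ahead of it and the grasp point (between the pads) lies 2 mm behind it; z points along the fingers, x is the direction in which the jaws open and shut, and the axes are right-handed (so a half turn about z gives the same grasp; the last joint's range is limited). The gripper opens to 88 mm and grips with 3 to 60 N. Pads are 18 mm wide; open, the fingers measure 123 mm over their backs; the gripper's body (75 mm by 187 mm) begins 45 mm behind the grasp point.
Start: joints at [61.295, 30.733, -0.252, 88.115, 0.149, 61.152, -4.079], TCP at [0.274, -0.59, 0.256] pointing down, gripper open.
Joint ranges: [-154.64, 154.64], [-21.42, 123.67], [-72.66, 72.17], [13.99, 137.28], [-74.86, 254.86], [10.95, 109.41], [-158.01, 158.01]. Speed limits (degrees/s): [136.94, 136.94, 180, 180, 180, 180, 180].

## Interface

Orientations are given as [roll, pitch, yaw] about the fixed x, y, z axes, in that order (R = Rz(yaw) Ry(pitch) Rx(roll)).
In Python, from rig import telemetry, snapshot, camera_model, workorder gives the robot as it stands.
- The arm moves only by the tool step_arm, never from a script. Its argument "targets" is a list of rows, each a list of 3 entries, a list of its own where there are three numbers: the shift along the tool's x, y, z in m, then the turn about the tool's z in degrees, then the closure, from 0 (fully open) to 1 (shut). In form: [[[tx, ty, tz], roll, hand], ...]. A call has exactly 5 rows; each row shifts and turns the commanded pose from where the row before left it, along the tool's axes as they then stand; what a row does not reach is not made up. A row lasts 1/8 s, in which the tool goes at most 62.5 mm and 10.7 degrees, less where a joint would pass 70% of its speed; a pose out of reach is approached as far as the arm can. A call with a gripper value outside its range is refused whole. The fingers move at their own pace and stop on an object; "newtons" is the grip in N (left out, the last holds). Time passes only in rows, so rows that do not move let the fingers close, or fill a call up. It gives the time, the measured TCP pose, the force and the opening at its end, in the units of the state.
- telemetry.state(): the state, without advancing time (a new reading comes with each control period).
- snapshot(name): name is "scene" or "top" or "wrist"; returns the picture (420x560x3 uint8, red, green, blue); there is no depth.
- camera_model(name): a dict with "fx", "fy", "cx", "cy" (pixels), "D" ([k1, k2, p1, p2, k3] as OpenCV has them; the pictures are not rectified), "extrinsics" (4x4, takes a point from camera to world coordinates); the wrist camera has in their place "mount" (4x4, takes a point from camera to tool coordinates, whose origin is the TCP and whose axes are the tool frame's). Camera axes: x right, y up, looking along -z (the intrinsics and any distortion apply to the point x, -y, -z); pixel columns grow to the right and rows downward; lengths in m; the calibration is good to about 2 mm. A picture is of the moment at which its call begins: read the wrist's pose just before it. camera_model takes no time and is no camera call.
- workorder.sign_off(): hands the job in, once; it reports no verdict.
The state is a dict: "time_s": time; "joint_positions": joint angles; "qd": joint speeds; "joint_efforts": joint torques, N m; "tool_pos": TCP position; "eef_rot": TCP orientation; "ft_force": force on the tool from outside, world axes, zero at the start; "torque": the same for the moment, N m; "gripper_width": finger opening in m.
Only numpy, scipy, OpenCV 4.12 (cv2) and the standard library are available. Lean on these libraries where they do the work, as an engineer would, in place of code of your own. Each camera call takes 0.05 s, during which the arm holds its last target. There are 200 camera calls.

## Task

Lay the terracotta tile flat on the round plate of the little green press, between its brass stop pins, and let go of it. Then set the blue bayonet cap on the tile with its brass lugs crosswise to the two steel claws, push it down against the spring and twist it a quarter turn clockwise (seen from above), until the lugs are home under the claws. Finish while still gripping the cap's handle, holding it seated there; leave everything else where it lies.

Things in the scene. Friction and masses are not known exactly. Their poses are not given: they have to be found in the camera images.
- tile_center (a point): Terracotta (orange-brown) fired tile, 44 x 44 x 14 mm, 60 g, the one to be pressed; loose, one of three tiles lying flat on the wooden board (which lies where varies). Point at its centre, 7 mm above its underside; x and y run along its sides, z up.
- tile_white_center (a point): White spare tile, 44 x 44 x 14 mm, on the board, leave it. Point at its centre.
- tile_blue_center (a point): Blue spare tile, 44 x 44 x 14 mm, on the board, leave it. Point at its centre.
- board: Fixed wooden board 260 (x) x 200 (y) x 18 mm thick; origin at the centre of its underside on the table.
- press: Fixed tile press: green base 150 (x) x 110 (y) x 14 mm; origin under its centre, z up. Two steel claws stand at its +x and -x sides; the gaps at +y and -y are open. Each claw is a post 49 to 61 mm from the axis, 34 mm wide along y, top 58 mm above the table, with a 6 mm thick lip at its top reaching inwards to 37 mm from the axis.
- press_axis (a point): Point on the press's upright axis, 52 mm above the table, level with the underside of the claws' lips (lip tops 6 mm higher); same axes as the press.
- claw_stop (a point): Black end stop under the lip of the +x claw, on its -y side (another under the -x claw, +y side). The stops let the cap's lugs under the lips only when it turns clockwise seen from above, and stop it about when the lugs point along the press's x. Point 43 mm from the axis, on the stop's face, 10 mm to the -y side of the press's x line, 42 mm above the table.
- platen_top (a point): Centre of the top of the press's aluminium plate, 72 mm across, 38 mm above the table when up; axes as the press. Eight round-topped brass pins, 5 mm wide and high, two per side 28 mm apart, leave a 50 x 50 mm pocket, sides along x and y, for the tile, which stands 9 mm proud of them: lower it gripped by its upper part, fingers closing along y, clear of the claws.
- platen (a joint): Depth of the sprung plate, m: 0 up, 0.014 hard bottom. Spring 6 N at 0 plus 0.6 N per mm. With the cap resting on the tile on the plate, underside 52 mm above the table, its lugs' tops are 8 mm above the lips' undersides: press it more than 8 mm down (10 to 12 is good, about 13 N), then twist. Let up after that, it stays at about 8 mm, lugs against the lips.
- cap_center (a point): Loose bayonet cap, 220 g, 52 mm high, standing on the table: blue disc 68 mm across, 12 mm thick; two brass lugs 8 mm thick, 16 mm wide, 92 mm over both, undersides level with the disc's. Point on its axis 26 mm above its underside; x along the lugs, z up.
- cap_handle (a point): Middle of the cap's pale wooden handle bar, on its axis 36 mm above the cap's underside: bar 50 mm long along the lugs (x), 16 mm thick (y), from 12 to 52 mm above the underside. Grip across the thickness with fingertips at least 16 mm above the underside, to stay above the claws (14 mm above it when locked).
- bowl: Bystander: steel bowl, 120 mm across, 55 mm high; origin under its centre.
- jar: Bystander: amber jar, 56 mm across, 75 mm high; origin under its centre.
- mug: Bystander: white mug, 76 mm across, 85 mm high; origin under its centre.
- brush: Bystander: blue brush lying on the table; origin under its middle.
- spatula: Bystander: spatula lying on the table; origin under its middle.
Mind the look-alikes: they are no part of the job. Of the things shaped like the part that bears tile_center, the terracotta one is meant.

How it is judged:
By the outcome, as a careful person would: the job done as asked, in the order asked, and still so for the second after the job is handed in, while the arm keeps its last pose, push and grip.
It also fails if it takes over 58 s, if anything falls off the work surface, if the arm or the gripper's body presses on something with over 40 N, if the wrist force passes 120 N, or if a joint passes its speed limit or range.

## Working session

There is one attempt and no reset: what is moved stays moved. The work goes in short steps, Python scripts to look and compute and a tool call to move; the robot and the scene stay as the last step left them, time stands still between calls to the robot, and variables do not carry over. Pictures are saved under pics/ and viewed, about 8 in all and at most 12, crops included, and the job is handed in when it is done.

Besides the shell and the picture viewer there is one more tool, called after "Call:" as name(argument=value, ...), one argument or row to a line, values as JSON. step_arm: Moves the arm, as the interface text tells. Its arguments: {"type":"object","properties":{"targets":{"type":"array"},"newtons":{"type":"number"}},"required":["targets"]}

```bash
mkdir -p pics; ls; python3 - <<'E'
from rig import telemetry, snapshot, camera_model
import cv2,numpy as np
print(telemetry.state())
for n in ("top","scene"):
    im=snapshot(n); cv2.imwrite(f"pics/{n}0.png",im[:,:,::-1])
    print(n,camera_model(n))
print(camera_model("wrist"))
E
```

```text
pics
{'time_s': 0.0, 'joint_positions': array([61.29679475, 30.77763448, -0.25394349, 88.1688154 ,  0.14955148,
       61.15185655, -4.07978648]), 'qd': array([-0.01314895, -0.05450638, -0.11950677, -0.06191318,  0.01524338,
        0.01747563, -0.03194286]), 'joint_efforts': array([ 2.39725077e-04, -5.70993626e+01,  9.90757719e-01, -2.51608837e+01,
       -5.63787448e-02,  1.78626389e-02,  1.71897636e-04]), 'tool_pos': array([ 0.27351863, -0.58901965,  0.25485037]), 'eef_rot': array([ 1.79992107e+02,  9.76634917e-02, -6.50860293e+01]), 'ft_force': array([ 0.30013315, -0.30638901,  0.32365202]), 'torque': array([ 0.05613966,  0.00899525, -0.02110276]), 'gripper_width': 0.08795565095168945}
top {'fx': 381.1391300546538, 'fy': 381.1391300546538, 'cx': 279.0910352529596, 'cy': 206.18062743433217, 'D': array([-0.00702623,  0.        ,  0.        ,  0.        ,  0.        ]), 'extrinsics': array([[ 0.00606498,  0.99895682, -0.04526014,  0.46350269],
       [-0.99929528,  0.00437798, -0.03727983,  0.00513724],
       [-0.03704279,  0.04545435,  0.99827939,  1.06131059],
       [ 0.        
[... 325 characters left out ...]
11, -0.16449336,  0.20930281,  0.32694398],
       [-0.0134914 ,  0.75504667,  0.65553224,  0.98200065],
       [ 0.        ,  0.        ,  0.        ,  1.        ]])}
{'fx': 324.6951769767354, 'fy': 324.6951769767354, 'cx': 279.73486862973573, 'cy': 212.18015954673945, 'D': array([-0.04217214,  0.        ,  0.        ,  0.        ,  0.        ]), 'mount': array([[ 9.99999763e-01,  6.70209159e-04,  1.57856324e-04,
        -3.27361059e-04],
       [ 6.87578202e-04, -9.59827230e-01, -2.80590832e-01,
        -7.20460058e-02],
       [-3.65397477e-05,  2.80590874e-01, -9.59827464e-01,
        -1.29949652e-01],
       [ 0.00000000e+00,  0.00000000e+00,  0.00000000e+00,
         1.00000000e+00]])}
```

View pics/top0.png

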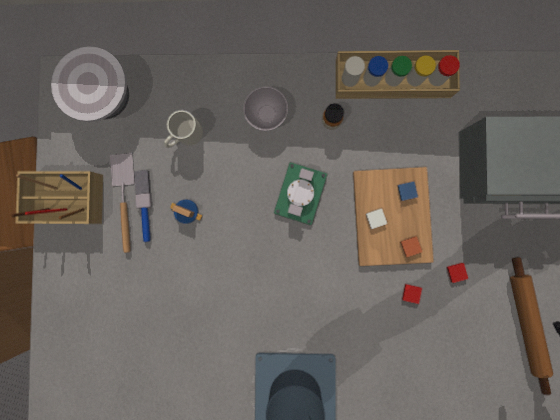

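View pics/scene0.png

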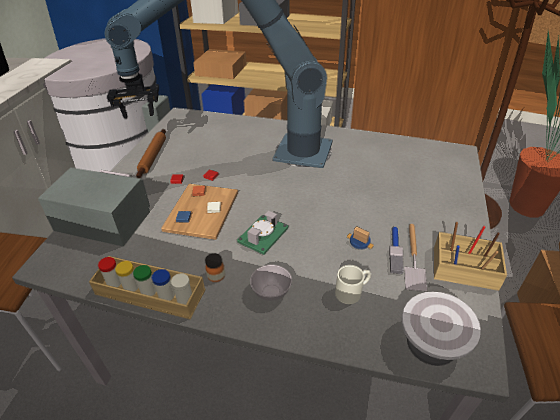

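The top view shows these candidates:
- Terracotta tile on the board at (412,247). This is the one I want.
- White tile at (376,219) and blue tile at (408,191), also on the board.
- Red blocks lying on the table at (412,294) and (458,272). These are decoys.

The press is at (301,193), with its long axis tilted. The cap is at (185,212). Next I'll measure them and make one crop.

```bash
cat > h.py <<'E'
import numpy as np, cv2
from rig import telemetry, snapshot, camera_model
from scipy.spatial.transform import Rotation as R
def cam(n, st=None):
    m=camera_model(n)
    if n=="wrist":
        T=np.eye(4); T[:3,:3]=R.from_euler('xyz',st["eef_rot"],degrees=True).as_matrix(); T[:3,3]=st["tool_pos"]
        m["E"]=T@m["mount"]
    else: m["E"]=m["extrinsics"]
    m["K"]=np.array([[m["fx"],0,m["cx"]],[0,m["fy"],m["cy"]],[0,0,1]])
    return m
def cast(m,px,z):
    u=cv2.undistortPoints(np.float64(px).reshape(-1,1,2),m["K"],m["D"]).reshape(-1,2)
    d=np.c_[u[:,0],-u[:,1],-np.ones(len(u))]@m["E"][:3,:3].T
    o=m["E"][:3,3]; return o+d*((z-o[2])/d[:,2])[:,None]
def proj(m,P):
    p=(np.atleast_2d(P)-m["E"][:3,3])@m["E"][:3,:3]
    return cv2.projectPoints((p*[1,-1,-1]).reshape(-1,1,3),np.zeros(3),np.zeros(3),m["K"],m["D"])[0].reshape(-1,2)
def hsv(im): return cv2.cvtColor(im,cv2.COLOR_RGB2HSV)
def blobs(mask,amin=30):
    cs,_=cv2.findContours(mask.astype(np.uint8),cv2.RETR_EXTERNAL,cv2.CHAIN_APPROX_NONE)
    return sorted([c for c in cs if cv2.contourArea(c)>amin],key=cv2.contourArea,reverse=True)
def grab(n,f=None):
    st=telemetry.state(); im=snapshot(n)
    if f: cv2.imwrite(f"pics/{f}.png",im[:,:,::-1])
    return im,cam(n,st),st
def rect(m,c,z):
    P=cast(m,c.reshape(-1,2),z); r=cv2.minAreaRect(np.float32(P[:,:2]*1000)); return r
E
python3 - <<'E'
from h import *
im=cv2.imread("pics/top0.png")[:,:,::-1].copy(); m=cam("top"); H=hsv(im)
for name,p in [("tile",(412,247)),("deco",(412,294)),("press",(285,205)),("handle",(183,209)),("disc",(185,220)),("board",(390,240))]: print(name,im[p[1],p[0]],H[p[1],p[0]])
h,s,v=H[...,0],H[...,1],H[...,2]
print("green",[rect(m,c,.014) for c in blobs((h>60)&(h<90)&(s>100))[:3]])
print("orange",[ (rect(m,c,.032),c.mean(0)) for c in blobs(((h<9))&(s>120)&(v>80))[:8]])
a=cv2.resize(im[165:275,345:440],None,fx=4,fy=4,interpolation=2);b=cv2.resize(im[165:275,265:345],None,fx=4,fy=4,interpolation=2)
b2=cv2.resize(im[195:230,165:210],None,fx=4,fy=4);b2=cv2.copyMakeBorder(b2,0,440-140,0,0,0)
cv2.imwrite("pics/crop1.png",np.hstack([a,b])[:,:,::-1]) 
cv2.imwrite("pics/crop1.png",np.hstack([a[:,:,:],b])[:,:800,::-1])
E
```

```text
tile [157  87  57] [  9 162 157]
deco [149  38  35] [  1 195 149]
press [ 63 104  81] [ 73 101 104]
handle [167 131  89] [ 16 119 167]
disc [30 55 86] [107 166  86]
board [155 119  84] [ 15 117 155]
green [((556.1898803710938, 20.35525894165039), (45.795745849609375, 144.61297607421875), 79.1752700805664), ((536.3789672851562, -43.60746383666992), (48.47917556762695, 146.2081756591797), 65.25646209716797), ((902.6964111328125, -292.7704162597656), (52.14393997192383, 53.71539306640625), 89.50245666503906)]
orange [(((895.5458374023438, -415.2940979003906), (53.56751251220703, 55.49403381347656), 89.1480712890625), array([[448.06060606,  65.54545455]])), (((279.9068603515625, -308.66680908203125), (44.61652374267578, 43.437744140625), 78.01737976074219), array([[411.58730159, 293.47619048]])), (((337.3336486816406, -429.24871826171875), (45.163753509521484, 44.22653579711914), 16.523273468017578), array([[457.06153846, 271.98461538]])), (((404.8333740234375, -307.379638671875), (41.6691780090332, 42.296783447265625), 16.39768409729004), array([[410.63809524, 245.9047619 ]])), (((494.8323669433594, 693.6097412109375), (9.859174728393555, 114.8931655883789), 6.451513290405273), array([[ 44.42045455, 210.81818182]]))]
```

View pics/crop1.png

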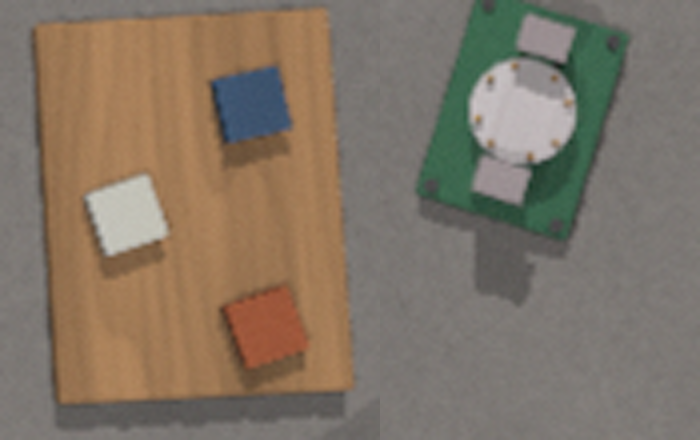

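The crop shows the terracotta tile on the board at (265,325). The press claws are at (547,38) and (502,180), with the platen and its pins between them. Next I'll get coarse poses for the press and cap.

```bash
python3 - <<'E'
from h import *
im=cv2.imread("pics/top0.png")[:,:,::-1].copy(); m=cam("top"); H=hsv(im)
h,s,v=H[...,0],H[...,1],H[...,2]
g=((h>60)&(h<90)&(s>80)); g[:, :260]=0; g[:,340:]=0; g[:150]=0;g[240:]=0
print("green",rect(m,np.vstack(blobs(g,8)),.014))
w=((s<45)&(v>110)); w[:, :270]=0; w[:,335:]=0; w[:160]=0;w[225:]=0
for c in blobs(w,20): print("grey",rect(m,c,.05),c.mean(0))
t=((h<=11)&(s>140)&(v>80)); t[:,:395]=0;t[:,430:]=0;t[:230]=0;t[265:]=0
for c in blobs(t): print("tile",rect(m,c,.032))
r=np.zeros_like(t); r[190:235,160:215]=1
for c in blobs(r&(h>9)&(h<24)&(s>90)&(v>100),10): print("wood",rect(m,c,.052),c.mean(0))
for c in blobs(r&(h>95)&(h<120)&(s>120),10): print("blue",rect(m,c,.012),c.mean(0))
cv2.imwrite("pics/cap1.png",cv2.resize(im[185:240,155:220],None,fx=8,fy=8,interpolation=2)[:,:,::-1])
E
```

```text
green ((547.2146606445312, -13.211669921875), (106.90835571289062, 146.87513732910156), 72.83592224121094)
grey ((547.4056396484375, -17.22875213623047), (170.44943237304688, 171.02891540527344), 89.99784851074219) [[301.36020151 188.69521411]]
grey ((534.0933837890625, -12.434600830078125), (95.8331069946289, 69.02130889892578), 0.11391186714172363) [[298.61538462 197.59615385]]
grey ((595.7321166992188, -27.445741653442383), (35.33079528808594, 25.361989974975586), 71.80211639404297) [[305.89473684 173.97368421]]
tile ((405.0801086425781, -308.49169921875), (45.20596694946289, 44.64313507080078), 20.09191131591797)
wood ((498.6756896972656, 308.7036437988281), (57.125762939453125, 17.94061851501465), 64.07304382324219) [[180.13043478 209.58695652]]
wood ((480.72998046875, 258.0859680175781), (11.962183952331543, 16.876178741455078), 72.23411560058594) [[198.5    216.5625]]
blue ((496.5425109863281, 304.9049072265625), (60.56207275390625, 63.3397102355957), 64.01403045654297) [[186.35051546 211.55670103]]
```

View pics/cap1.png

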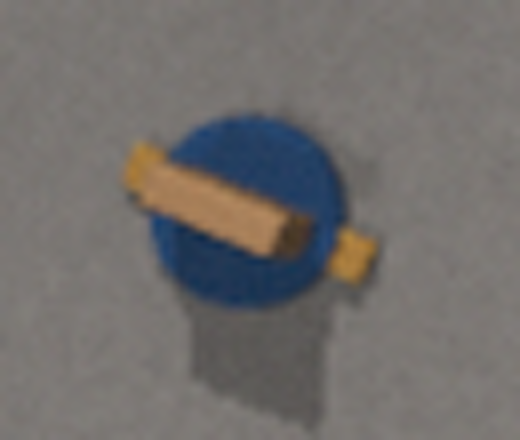

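The cap is at about (0.496, 0.304) with its lugs at about 69° yaw. The press is at (0.547, -0.013), yaw -17.2°. The tile is at (0.405, -0.308), yaw about 18°. I'll hover over the tile and take a wrist look there.

```bash
cat >> h.py <<'E'
def plan(P,yaw,n=5):
    st=telemetry.state(); p=st["tool_pos"]; y0=st["eef_rot"][2]
    d=(np.array(P)-p)/n; dy=((yaw-y0+180)%360-180)/n
    print("at",p.round(4),st["eef_rot"].round(2),"dist",np.linalg.norm(d).round(4),"turn/row",round(-dy,2))
    for i in range(n):
        a=np.radians(y0+dy*i); x=np.array([np.cos(a),np.sin(a),0]); y=np.array([np.sin(a),-np.cos(a),0])
        print([round(float(k),4) for k in (d@x,d@y,-d[2])])
E
python3 -c "
from h import *
plan([.405,-.308,.19],-72)"
```

```text
at [ 0.2736 -0.5891  0.2549] [ 1.7999e+02  9.0000e-02 -6.5080e+01] dist 0.0634 turn/row 1.38
[-0.0399, -0.0475, 0.013]
[-0.041, -0.0465, 0.013]
[-0.0422, -0.0455, 0.013]
[-0.0432, -0.0445, 0.013]
[-0.0443, -0.0435, 0.013]
```

Call:
step_arm(
  targets=[
    [[-0.039,-0.047,0.012],1.4,0],
    [[-0.04,-0.046,0.012],1.4,0],
    [[-0.041,-0.045,0.012],1.4,0],
    [[-0.042,-0.044,0.012],1.4,0],
    [[-0.043,-0.043,0.012],1.4,0],
  ],
)

```text
time_s: 0.72
tool_pos: [0.4056, -0.3128, 0.1953]
eef_rot: [180.0, 0.0, -72.1]
ft_force: [1.9, 0.3, 0.4]
gripper_width: 0.0883
```

```bash
cat > tile.py <<'E'
from h import *
import sys
im,m,st=grab("wrist",sys.argv[1]); H=hsv(im); h,s,v=H[...,0],H[...,1],H[...,2]
print(st["time_s"],st["tool_pos"],st["eef_rot"])
t=((h<=11)|(h>176))&(s>130)&(v>60)
for c in blobs(t,300)[:4]: print("tile",rect(m,c,.032),c.mean(0), im[tuple(c.mean(0)[0].astype(int)[::-1])])
E
python3 tile.py w1
```

```text
0.725 [ 0.40556581 -0.31283351  0.19526527] [ 1.79999620e+02  5.83468502e-03 -7.21423157e+01]
tile ((291.12384033203125, -310.094482421875), (38.266319274902344, 46.16596221923828), 78.48533630371094) [[242.54098361 297.39344262]] [194  10   0]
tile ((343.931640625, -420.2430114746094), (44.23185729980469, 36.217018127441406), 17.40665054321289) [[359.25     287.453125]] [212  13   0]
tile ((405.6172790527344, -304.9998779296875), (40.12192153930664, 36.91178512573242), 18.416292190551758) [[271.4561753  195.85856574]] [208 128  77]
```

View pics/w1.png

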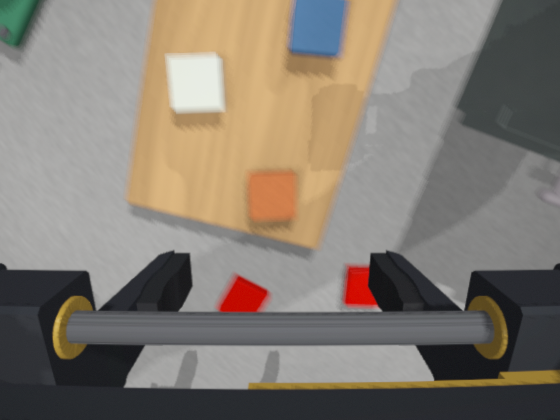

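The wrist view shows the terracotta tile at (272,196), square to the jaws, with the red decoys at (243,297) and (360,287). I'll move lower and re-measure from there.

Call:
step_arm(
  targets=[
    [[-0.001,-0.0005,0.025],-0.3,0],
    [[-0.001,-0.0005,0.025],0,0],
    [[-0.001,-0.0005,0.025],0,0],
    [[-0.002,0,0.02],0,0],
    [[0,0,0],0,0],
  ],
)

```text
time_s: 1.4
tool_pos: [0.4038, -0.3089, 0.0994]
eef_rot: [179.9, 0.2, -71.8]
ft_force: [-0.8, -0.1, 0.5]
gripper_width: 0.0883
```

```bash
cat > tile.py <<'E'
from h import *
import sys
z=float(sys.argv[2])
im,m,st=grab("wrist",sys.argv[1]); 
print(st["time_s"],st["tool_pos"],st["eef_rot"],st["gripper_width"])
L=cv2.cvtColor(im,cv2.COLOR_RGB2LAB).astype(float)
c0=proj(m,[.4053,-.3065,z])[0] if len(sys.argv)<4 else np.array([280,275.])
x,y=c0.astype(int); ref=np.median(L[y-4:y+5,x-4:x+5].reshape(-1,3),0)
print(c0,im[y,x],ref)
t=(np.hypot(L[...,1]-ref[1],L[...,2]-ref[2])<14)&(abs(L[...,0]-ref[0])<22)
t=cv2.morphologyEx(t.astype(np.uint8),cv2.MORPH_OPEN,np.ones((3,3)))
for c in blobs(t,300)[:3]: print("tile",rect(m,c,z),c.mean(0),cv2.boundingRect(c))
E
python3 tile.py w2 .032
```

```text
1.4 [ 0.40380774 -0.30885322  0.09943013] [ 1.79870779e+02  1.59596862e-01 -7.17663891e+01] 0.08833862991764477
[277.80523089 230.07637891] [185 110  66] [138. 154. 165.]
tile ((404.586669921875, -308.1914978027344), (46.95993423461914, 43.9304313659668), 19.91227149963379) [[280.18796992 230.41729323]] (245, 196, 70, 70)
```

Call:
step_arm(
  targets=[
    [[0,-0.001,0.018],-0.8,0],
    [[-0.0005,0,0.02],0,0],
    [[0,0,0.014],0,0],
    [[0,0,0.006],0,0],
    [[0,0,0],0,0],
  ],
  newtons=25,
)

```text
time_s: 2.08
tool_pos: [0.4057, -0.3087, 0.0425]
eef_rot: [180.0, 0.0, -71.0]
ft_force: [0.1, -0.5, 0.3]
gripper_width: 0.0882
```

Call:
step_arm(
  targets=[
    [[0,0,0.0],0,1],
    [[0,0,0],0,1],
    [[0,0,0],0,1],
    [[0,0,0],0,1],
    [[0,0,0],0,1],
  ],
)

```text
time_s: 2.7
tool_pos: [0.4058, -0.3088, 0.0428]
eef_rot: [-180.0, -0.0, -71.0]
ft_force: [0.4, -0.8, 1.0]
gripper_width: 0.0435
```

Gripped at 43.5 mm. I'll lift it and check.

Call:
step_arm(
  targets=[
    [[0,0,-0.01],0,1],
    [[0,0,-0.02],0,1],
    [[0,0,-0.03],0,1],
    [[0,0,-0.03],0,1],
    [[0,0,-0.01],0,1],
  ],
)

```text
time_s: 3.32
tool_pos: [0.4066, -0.3093, 0.1447]
eef_rot: [-179.9, -0.1, -71.0]
ft_force: [-0.2, -0.3, -1.4]
gripper_width: 0.0437
```

```bash
python3 tile.py w3 .1313 held; python3 -c "
from h import *
im,m,st=grab('wrist','w3b'); print(cast(m,[(280,275)],.13))
plan([.547,-.013,.16],-107.2,7)"
```

```text
3.325 [ 0.40658916 -0.30934913  0.14468296] [-1.79891239e+02 -1.46991521e-01 -7.09919345e+01] 0.04365765300713145
[280. 275.] [196 117  70] [147. 154. 166.]
tile ((406.5915222167969, -308.783203125), (44.49672317504883, 44.664058685302734), 18.909162521362305) [[279.61780105 262.55759162]] (232, 228, 95, 84)
[[ 0.40417137 -0.31002323  0.13      ]]
at [ 0.4062 -0.3091  0.1436] [-1.7993e+02 -9.0000e-02 -7.0990e+01] dist 0.0469 turn/row 5.17
[-0.0334, -0.0328, -0.0023]
[-0.0363, -0.0296, -0.0023]
[-0.0388, -0.0263, -0.0023]
[-0.041, -0.0226, -0.0023]
[-0.0429, -0.0189, -0.0023]
[-0.0444, -0.0149, -0.0023]
[-0.0456, -0.0109, -0.0023]
```

View pics/w3.png

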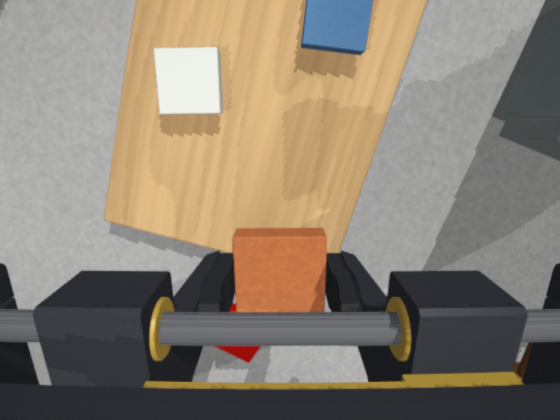

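```bash
python3 -c "
from h import *
im=cv2.imread('pics/w3.png')[:,:,::-1].copy()
print([(r,im[r,279].tolist()) for r in list(range(224,242,2))+list(range(306,320,2))])
T=[.40658916,-.30934913,.14468296]; m=cam('wrist',dict(tool_pos=T,eef_rot=[-179.89,-.147,-70.99]))
Rm=R.from_euler('xyz',[-179.89,-.147,-70.99],degrees=True).as_matrix()
for r in (236,238,312): print(r,(cast(m,[(280,r)],.134)-T)@Rm)
"
```

```text
[(224, [204, 168, 117]), (226, [203, 166, 116]), (228, [181, 119, 76]), (230, [174, 102, 62]), (232, [172, 100, 61]), (234, [174, 102, 63]), (236, [190, 114, 69]), (238, [206, 127, 77]), (240, [198, 120, 73]), (306, [194, 117, 72]), (308, [193, 116, 72]), (310, [190, 115, 70]), (312, [124, 90, 82]), (314, [83, 84, 87]), (316, [103, 106, 109]), (318, [99, 101, 105])]
236 [[-0.00020735 -0.01944207  0.01071981]]
238 [[-0.00020779 -0.01845804  0.01071792]]
312 [[-0.00022537  0.02086262  0.01064238]]
```

Call:
step_arm(
  targets=[
    [[-0.033,-0.033,-0.005],5.2,1],
    [[-0.036,-0.03,-0.005],5.2,1],
    [[-0.039,-0.026,-0.005],5.2,1],
    [[-0.041,-0.023,-0.005],5.2,1],
    [[-0.043,-0.019,0],5.2,1],
  ],
)

```text
time_s: 4.05
tool_pos: [0.5075, -0.0961, 0.1618]
eef_rot: [179.9, -0.0, -97.2]
ft_force: [0.7, -0.1, -0.2]
gripper_width: 0.0436
```

```bash
cat > press.py <<'E'
from h import *
import sys
im,m,st=grab("wrist",sys.argv[1]); H=hsv(im); h,s,v=H[...,0],H[...,1],H[...,2]
print(st["time_s"],st["tool_pos"],st["eef_rot"])
b=(h>12)&(h<32)&(s>110)&(v>60)
for c in blobs(b,4): 
    P=cast(m,[c.reshape(-1,2).mean(0)],.043)[0]
    if np.hypot(P[0]-.547,P[1]+.013)<.06: print(c.reshape(-1,2).mean(0).round(1),cv2.contourArea(c),P.round(4))
E
python3 press.py w4
```

```text
4.05 [ 0.50750799 -0.09605041  0.16177485] [ 1.79922643e+02 -1.06444083e-02 -9.71600078e+01]
```

View pics/w4.png

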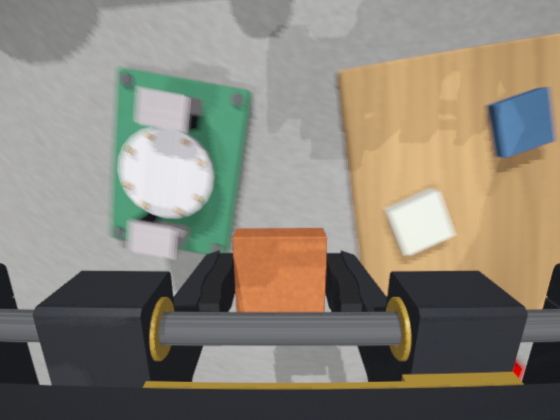

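The wrist view shows the held tile, and the platen at (166,172) with its brass pins and the two claws in clear view. I'll fit the pins.

```bash
cat > press.py <<'E'
from h import *
import sys
from scipy.optimize import least_squares
im,m,st=grab("wrist",sys.argv[1]); H=hsv(im); h,s,v=H[...,0],H[...,1],H[...,2]
print(st["time_s"],st["tool_pos"].round(4),st["eef_rot"].round(2))
b=((h>8)&(h<32)&(s>45)&(v>60)).astype(np.uint8)
Q=[]
for c in blobs(cv2.dilate(b,np.ones((2,2))),3):
    px=c.reshape(-1,2).mean(0)-.25; P=cast(m,[px],.0415)[0]
    if np.hypot(P[0]-.547,P[1]+.013)<.045: Q.append(P[:2]); print(px.round(1),cv2.contourArea(c),P.round(4))
Q=np.array(Q)*1000
if len(Q)>4:
    ref=np.array([(sx*27.5,sy*14) for sx in(1,-1) for sy in(1,-1)]+[(sx*14,sy*27.5) for sx in(1,-1) for sy in(1,-1)])
    def f(p):
        a=np.radians(p[2]); M=ref@np.array([[np.cos(a),np.sin(a)],[-np.sin(a),np.cos(a)]])+p[:2]
        return np.linalg.norm(Q[:,None]-M,axis=2).min(1)
    r=least_squares(f,[*Q.mean(0),-17.2],loss="soft_l1"); print("press",r.x.round(2),f(r.x).round(1))
# platen/claws by brightness
g=((h>60)&(h<90)&(s>70)).astype(np.uint8)
c=blobs(g,300)
if c: print("green",rect(m,np.vstack(c),.014))
E
python3 press.py w5
```

```text
4.1 [ 0.5104 -0.0884  0.1618] [-179.97    0.25  -96.9 ]
[164.4 140.4] 39.5 [ 0.5763 -0.0073  0.0415]
[143.2 189.8] 37.0 [0.5407 0.0179 0.0415]
[145.6 154.8] 37.0 [0.5675 0.0096 0.0415]
[200.6 146.8] 36.0 [ 0.5681 -0.034   0.0415]
[158.9 208.6] 34.5 [0.524  0.0088 0.0415]
[215.9 167. ] 34.5 [ 0.5514 -0.0429  0.0415]
[193.  214.8] 33.0 [ 0.5156 -0.0177  0.0415]
[211.6 201.6] 32.5 [ 0.5246 -0.0347  0.0415]
press [546.01 -12.54 -17.15] [0.1 0.  0.  0.1 0.1 0.1 0.1 0. ]
green ((546.3875732421875, -12.890510559082031), (109.05708312988281, 148.24253845214844), 72.96743774414062)
```

```bash
python3 -c "
from h import *
plan([.548,-.013,.12],-107.15,5)"
```

```text
at [ 0.5092 -0.0912  0.1616] [ 1.7998e+02  1.6000e-01 -9.6590e+01] dist 0.0193 turn/row 2.11
[-0.0164, -0.0059, 0.0083]
[-0.0166, -0.0053, 0.0083]
[-0.0168, -0.0047, 0.0083]
[-0.017, -0.0041, 0.0083]
[-0.0171, -0.0034, 0.0083]
```

Call:
step_arm(
  targets=[
    [[-0.016,-0.006,0.008],2.1,1],
    [[-0.017,-0.005,0.008],2.1,1],
    [[-0.017,-0.005,0.008],2.1,1],
    [[-0.017,-0.004,0.008],2.1,1],
    [[-0.017,-0.003,0.008],2.1,1],
  ],
)

```text
time_s: 4.78
tool_pos: [0.5456, -0.0196, 0.1211]
eef_rot: [179.9, -0.1, -107.6]
ft_force: [0.4, -0.0, -0.3]
gripper_width: 0.0433
```

Call:
step_arm(
  targets=[
    [[0,0,0.01],0,1],
    [[0,0,0.01],0,1],
    [[0,0,0.01],0,1],
    [[0,0,0],0,1],
    [[0,0,0],0,1],
  ],
)

```text
time_s: 5.4
tool_pos: [0.5465, -0.0198, 0.0929]
eef_rot: [-180.0, 0.0, -107.5]
ft_force: [0.3, -0.4, -0.6]
gripper_width: 0.0436
```

```bash
python3 press.py w6; python3 -c "
from h import *
plan([.548,-.013,.075],-107.15,1)"
```

```text
5.4 [ 0.5465 -0.0198  0.0929] [-179.98    0.   -107.51]
[281.2 268.9] 7715.0 [ 0.5297 -0.0153  0.0415]
[221.7 224.2] 63.0 [0.5678 0.0095 0.0415]
[243.6 202.2] 63.0 [ 0.5766 -0.0073  0.0415]
[291.8 201.7] 63.0 [ 0.5685 -0.0339  0.0415]
green ((568.8411865234375, -19.42932891845703), (108.49412536621094, 102.19981384277344), 72.89584350585938)
at [ 0.5467 -0.0197  0.093 ] [-1.7996e+02  1.0000e-02 -1.0750e+02] dist 0.0193 turn/row -0.35
[-0.0068, 0.0007, 0.018]
```

View pics/w6.png

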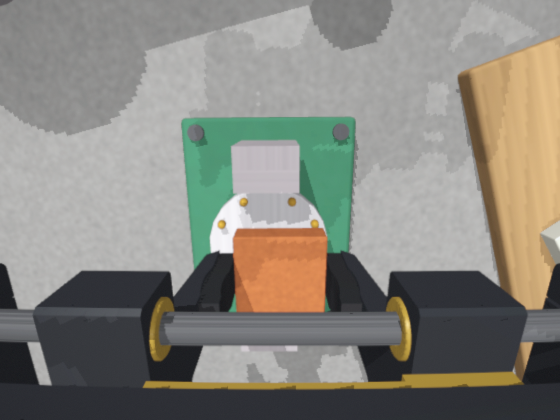

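The pins confirm the press pose to within 0.3 mm. I'll shift sideways and go down to just above the pins.

Call:
step_arm(
  targets=[
    [[-0.007,0.0005,0],-0.3,1],
    [[0,0,0.006],0,1],
    [[0,0,0.008],0,1],
    [[0,0,0.006],0,1],
    [[0,0,0],0,1],
  ],
)

```text
time_s: 6.08
tool_pos: [0.5475, -0.0128, 0.0719]
eef_rot: [179.9, -0.0, -107.2]
ft_force: [0.5, 1.1, -0.3]
gripper_width: 0.0437
```

```bash
python3 press.py w7; python3 - <<'E'
from h import *
st=telemetry.state(); print(st["ft_force"]); m=cam("wrist",st)
im=cv2.imread("pics/w7.png")[:,:,::-1].copy()
Rp=np.array([[np.cos(np.radians(-17.15)),-np.sin(np.radians(-17.15))],[np.sin(np.radians(-17.15)),np.cos(np.radians(-17.15))]])
H=hsv(im); t=(H[...,0]<=13)&(H[...,1]>140)&(H[...,2]>60)
c=blobs(t,1000)[0].reshape(-1,2); b=cv2.boundingRect(c); print(b)
zt=st["tool_pos"][2]-.0107
mid=c[(abs(c[:,0]-b[0]-b[2]/2)<b[2]*.35)&(c[:,1]<b[1]+4)]
print("back-bottom edge press frame",((cast(m,mid-[0,.5],zt-.014)[:,:2]-[.5461,-.0125])@Rp).mean(0))
lr=[(b[0]-.5,b[1]+14),(b[0]+b[2]-.5,b[1]+14)]
print("L/R",((cast(m,lr,zt)[:,:2]-[.5461,-.0125])@Rp))
print([(r,im[r,281].tolist()) for r in range(222,240,2)])
E
```

```text
6.075 [ 0.5475 -0.0128  0.0719] [ 1.7992e+02 -3.0000e-02 -1.0719e+02]
[280.3 265.6] 7832.5 [ 0.5425 -0.0114  0.0415]
[252.8 209.7] 84.0 [ 0.5767 -0.0072  0.0415]
[307.1 209.6] 81.5 [ 0.5685 -0.0339  0.0415]
green ((573.1882934570312, -20.624534606933594), (108.3954849243164, 92.90829467773438), 72.81204986572266)
[ 0.12748201 -0.32651079 -0.41269026]
(233, 229, 94, 83)
back-bottom edge press frame [0.01976425 0.0002519 ]
L/R [[ 0.01754223  0.02234558]
 [ 0.01747306 -0.02134048]]
[(222, [177, 175, 179]), (224, [177, 175, 179]), (226, [176, 174, 177]), (228, [181, 127, 102]), (230, [181, 107, 65]), (232, [178, 105, 64]), (234, [182, 108, 66]), (236, [199, 121, 73]), (238, [227, 144, 87])]
```

The tile sits about 2 mm toward press -x, so I'll correct that and lower it.

Call:
step_arm(
  targets=[
    [[0.0003,-0.0017,0],0,1],
    [[0,0,0.003],0,1],
    [[0,0,0.003],0,1],
    [[0,0,0.002],0,1],
    [[0,0,0.001],0,1],
  ],
)

```text
time_s: 6.75
tool_pos: [0.5495, -0.0133, 0.0635]
eef_rot: [180.0, -0.0, -107.2]
ft_force: [0.0, 0.3, -0.9]
gripper_width: 0.0436
```

Call:
step_arm(
  targets=[
    [[0,0,0.0005],0,1],
    [[0,0,0.0005],0,1],
    [[0,0,0],0,1],
    [[0,0,0],0,1],
    [[0,0,0],0,1],
  ],
)

```text
time_s: 7.38
tool_pos: [0.5496, -0.0134, 0.0628]
eef_rot: [-180.0, 0.0, -107.2]
ft_force: [-0.3, -0.1, 3.0]
gripper_width: 0.0436
```

```bash
python3 -c "
from h import *
im,m,st=grab('wrist','w8'); print(st['tool_pos'],st['ft_force'])
cv2.imwrite('pics/w8c.png',cv2.resize(im[120:320,160:400],None,fx=2.5,fy=2.5)[:,:,::-1])"
```

```text
[ 0.54961107 -0.01340577  0.06281083] [-0.2695453  -0.13290786  2.95879233]
```

View pics/w8c.png

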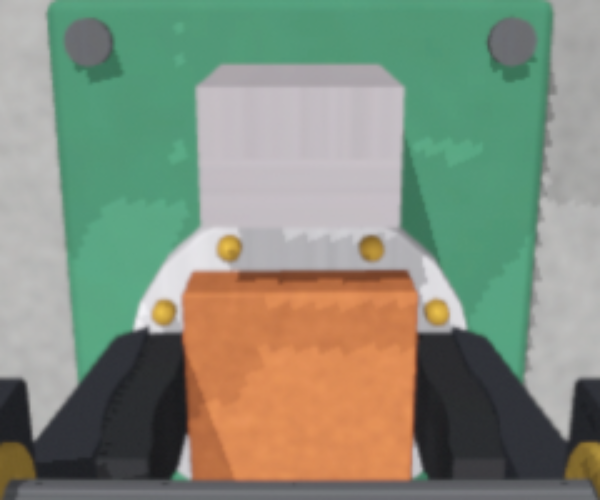

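The crop shows the tile seated between the pins, with even gaps at the side pins (163,312) and (437,312) and clear of the top pins. It touched down at the expected height. I'll release it and lift.

Call:
step_arm(
  targets=[
    [[0,0,-0.0003],0,0.3],
    [[0,0,0],0,0.2],
    [[0,0,0],0,0.2],
    [[0,0,0],0,0.1],
    [[0,0,0],0,0.1],
  ],
)

```text
time_s: 8.05
tool_pos: [0.5495, -0.0134, 0.063]
eef_rot: [180.0, -0.0, -107.2]
ft_force: [-1.1, -0.3, 0.5]
gripper_width: 0.0794
```

Call:
step_arm(
  targets=[
    [[0,0,-0.01],0,0],
    [[0,0,-0.03],0,0],
    [[0,0,-0.03],0,0],
    [[0,0,-0.03],0,0],
    [[0,0,0],0,0],
  ],
)

```text
time_s: 8.68
tool_pos: [0.5513, -0.0134, 0.1658]
eef_rot: [-179.7, 0.1, -107.2]
ft_force: [0.5, -0.1, -1.1]
gripper_width: 0.0881
```

```bash
cat > platen.py <<'E'
from h import *
import sys
im,m,st=grab('wrist',sys.argv[1]); print(st['tool_pos'],st['eef_rot'])
H=hsv(im); h,s,v=H[...,0],H[...,1],H[...,2]
t=((h<=13)&(s>140)&(v>60)); t[300:]=0
for c in blobs(t,1000): print("tile",rect(m,c,.052),cv2.boundingRect(c))
E
python3 platen.py w9; python3 -c "
from h import *
plan([.496,.304,.17],-21,8)"
```

```text
[ 0.55131716 -0.01342052  0.16577442] [-1.79720410e+02  1.02309749e-01 -1.07197466e+02]
tile ((547.5914306640625, -12.92901611328125), (42.32804870605469, 45.22594451904297), 72.78788757324219) (254, 190, 55, 56)
at [ 0.5502 -0.0134  0.1642] [-1.7987e+02  5.0000e-02 -1.0719e+02] dist 0.0403 turn/row -10.77
[-0.0359, 0.0182, -0.0007]
[-0.0387, 0.0112, -0.0007]
[-0.0401, 0.0037, -0.0007]
[-0.0401, -0.0038, -0.0007]
[-0.0387, -0.0112, -0.0007]
[-0.0359, -0.0183, -0.0007]
[-0.0318, -0.0246, -0.0007]
[-0.0267, -0.0302, -0.0007]
```

Call:
step_arm(
  targets=[
    [[-0.036,0.018,0],-10.6,0],
    [[-0.039,0.011,0],-10.6,0],
    [[-0.04,0.004,0],-10.6,0],
    [[-0.04,-0.004,0],-10.6,0],
    [[-0.039,-0.011,0],-10.6,0],
  ],
)

```text
time_s: 9.35
tool_pos: [0.5159, 0.1866, 0.162]
eef_rot: [179.9, 0.0, -53.8]
ft_force: [0.4, -0.5, 0.1]
gripper_width: 0.0879
```

Call:
step_arm(
  targets=[
    [[-0.036,-0.018,0],-10.6,0],
    [[-0.032,-0.024,0],-10.6,0],
    [[-0.024,-0.027,0],-10.6,0],
    [[0,0,0],0,0],
    [[0,0,0],0,0],
  ],
)

```text
time_s: 9.98
tool_pos: [0.4981, 0.2992, 0.162]
eef_rot: [179.9, 0.0, -22.5]
ft_force: [0.1, -0.8, 0.3]
gripper_width: 0.0878
```

```bash
cat > cap.py <<'E'
from h import *
import sys
im,m,st=grab('wrist',sys.argv[1]); print(st['time_s'],st['tool_pos'].round(4),st['eef_rot'].round(2))
H=hsv(im); h,s,v=H[...,0],H[...,1],H[...,2]
b=((h>95)&(h<120)&(s>110)).astype(np.uint8)
for c in blobs(b,300)[:2]: print("blue",rect(m,c,.012),cv2.boundingRect(c))
w=((h>9)&(h<28)&(s>70)&(v>60)).astype(np.uint8)
w=cv2.morphologyEx(w,cv2.MORPH_OPEN,np.ones((3,3)))
for c in blobs(w,60)[:5]: print("wood@52",rect(m,c,.052),"@8",rect(m,c,.008)[0],cv2.boundingRect(c))
E
python3 cap.py w10
```

```text
9.975 [0.4981 0.2992 0.162 ] [ 1.7988e+02  4.0000e-02 -2.2510e+01]
blue ((495.3406677246094, 308.2384033203125), (64.30400085449219, 66.4232177734375), 67.44352722167969) (236, 157, 76, 72)
blue ((457.0123291015625, 419.705810546875), (98.28711700439453, 19.312854766845703), 5.578077793121338) (125, 48, 108, 77)
wood@52 ((448.8934631347656, 460.8991394042969), (100.43633270263672, 18.12701988220215), 5.673516750335693) @8 (434.8158874511719, 478.2416687011719) (60, 0, 131, 75)
wood@52 ((546.5936279296875, 104.133056640625), (16.42713737487793, 297.55120849609375), 67.57794952392578) @8 (550.4425659179688, 56.01454162597656) (249, 370, 311, 20)
wood@52 ((495.45501708984375, 308.0164794921875), (57.8879280090332, 15.697454452514648), 67.44808197021484) @8 (489.9207763671875, 297.3073425292969) (263, 168, 21, 74)
wood@52 ((286.26873779296875, 273.3751525878906), (73.0394287109375, 32.07733154296875), 49.11907958984375) @8 (242.35211181640625, 256.3099365234375) (52, 296, 41, 64)
wood@52 ((628.4265747070312, 131.71759033203125), (72.6357421875, 30.56501579284668), 86.83329772949219) @8 (647.29052734375, 88.66041564941406) (468, 296, 40, 63)
```

View pics/w10.png

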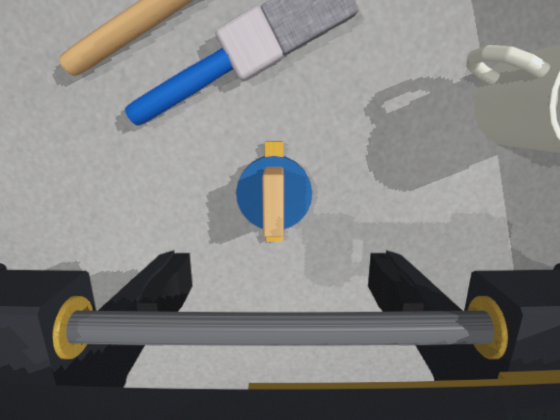

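The cap's blue disc is at (274,193), with the handle along the image vertical and its lugs at (275,148) and (275,239). The jaws are already aligned with it (lug yaw 67.45°). I'll approach it.

Call:
step_arm(
  targets=[
    [[-0.003,-0.003,0.01],0,0],
    [[-0.003,-0.004,0.02],0,0],
    [[0,0,0.025],0,0],
    [[0,0,0.007],0,0],
    [[0,0,0],0,0],
  ],
)

```text
time_s: 10.65
tool_pos: [0.495, 0.3091, 0.1002]
eef_rot: [179.9, 0.1, -22.4]
ft_force: [1.1, 0.6, -0.7]
gripper_width: 0.0883
```

```bash
python3 cap.py w11|grep -v "wood.*, 0," ; python3 -c "
from h import *
im=cv2.imread('pics/w11.png')[:,:,::-1]; print([(r,im[r,280].tolist()) for r in range(150,312,6)])"
```

```text
10.65 [0.495  0.3091 0.1002] [ 1.7993e+02  5.0000e-02 -2.2380e+01]
blue ((456.7442932128906, 419.83233642578125), (98.85953521728516, 19.52201271057129), 5.630599498748779) (93, 41, 138, 98)
blue ((496.0677795410156, 308.95538330078125), (64.72698211669922, 66.69820404052734), 67.59518432617188) (235, 178, 95, 88)
wood@52 ((497.03741455078125, 311.71533203125), (56.526615142822266, 15.297094345092773), 67.0325698852539) @8 (490.78070068359375, 295.7845458984375) (269, 193, 27, 91)
wood@52 ((538.35498046875, 181.7703094482422), (12.266868591308594, 220.7579345703125), 67.7353286743164) @8 (542.3057861328125, 133.7364501953125) (249, 370, 311, 20)
wood@52 ((344.9615783691406, 306.8992614746094), (54.16967010498047, 23.65485382080078), 49.262413024902344) @8 (301.1343994140625, 289.77862548828125) (52, 296, 41, 64)
wood@52 ((599.1228637695312, 202.3766326904297), (53.85563659667969, 22.778650283813477), 86.9333724975586) @8 (618.0865478515625, 159.43353271484375) (468, 296, 41, 63)
[(150, [178, 177, 176]), (156, [178, 177, 176]), (162, [218, 177, 71]), (168, [218, 177, 70]), (174, [219, 178, 72]), (180, [47, 110, 170]), (186, [48, 111, 171]), (192, [124, 114, 118]), (198, [155, 124, 85]), (204, [156, 124, 85]), (210, [219, 182, 131]), (216, [219, 184, 131]), (222, [220, 183, 131]), (228, [203, 167, 118]), (234, [203, 167, 117]), (240, [204, 169, 118]), (246, [204, 168, 118]), (252, [204, 169, 119]), (258, [204, 168, 119]), (264, [189, 154, 108]), (270, [159, 128, 88]), (276, [159, 127, 88]), (282, [159, 128, 88]), (288, [162, 161, 159]), (294, [162, 162, 161]), (300, [160, 160, 159]), (306, [168, 167, 167])]
```

Call:
step_arm(
  targets=[
    [[0.001,0.0005,0.013],0,0],
    [[0,0,0.02],0,0],
    [[0,0,0.018],0,0],
    [[0,0,0.012],0,0],
    [[0,0,0],0,0],
  ],
  newtons=45,
)

```text
time_s: 11.32
tool_pos: [0.4954, 0.308, 0.0367]
eef_rot: [179.9, 0.1, -22.4]
ft_force: [-1.0, 0.2, 0.5]
gripper_width: 0.0879
```

Call:
step_arm(
  targets=[
    [[0,0,0],0,1],
    [[0,0,0],0,1],
    [[0,0,0],0,1],
    [[0,0,0],0,1],
    [[0,0,0],0,1],
  ],
)

```text
time_s: 11.95
tool_pos: [0.4963, 0.3084, 0.0381]
eef_rot: [-180.0, -0.0, -22.4]
ft_force: [0.2, 0.3, -0.7]
gripper_width: 0.0403
```

Call:
step_arm(
  targets=[
    [[0,0,0],0,1],
    [[0,0,-0.01],0,1],
    [[0,0,-0.02],0,1],
    [[0,0,-0.03],0,1],
    [[0,0,-0.04],0,1],
  ],
)

```text
time_s: 12.58
tool_pos: [0.4957, 0.308, 0.1395]
eef_rot: [179.9, 0.0, -22.4]
ft_force: [0.4, -0.4, -0.7]
gripper_width: 0.0157
```

```bash
python3 cap.py w12|grep blue; python3 -c "
from h import *
im=cv2.imread('pics/w12.png')[:,:,::-1]; print([(r,im[r,280].tolist()) for r in range(190,312,4)])
plan([.546,-.0125,.14],-17.15,7)"
```

```text
blue ((488.63592529296875, 290.54693603515625), (67.95938873291016, 99.15177154541016), 66.38674926757812) (222, 191, 117, 78)
blue ((456.3040466308594, 420.1476135253906), (98.9681167602539, 19.25022315979004), 5.503002166748047) (119, 52, 117, 83)
[(190, [149, 134, 118]), (194, [54, 124, 186]), (198, [53, 123, 186]), (202, [52, 123, 187]), (206, [52, 123, 185]), (210, [165, 133, 94]), (214, [157, 126, 88]), (218, [171, 138, 97]), (222, [166, 132, 94]), (226, [169, 136, 95]), (230, [173, 141, 98]), (234, [229, 193, 139]), (238, [232, 195, 142]), (242, [217, 182, 130]), (246, [217, 182, 130]), (250, [218, 182, 131]), (254, [218, 182, 131]), (258, [218, 182, 130]), (262, [218, 181, 129]), (266, [219, 182, 131]), (270, [219, 183, 130]), (274, [203, 167, 116]), (278, [174, 141, 96]), (282, [175, 141, 98]), (286, [175, 141, 98]), (290, [175, 140, 98]), (294, [175, 141, 98]), (298, [175, 142, 98]), (302, [175, 142, 99]), (306, [174, 141, 98]), (310, [173, 140, 98])]
at [0.4984 0.3101 0.1451] [-179.65   -0.24  -22.39] dist 0.0466 turn/row -0.75
[0.0238, 0.04, 0.0007]
[0.0233, 0.0403, 0.0007]
[0.0228, 0.0406, 0.0007]
[0.0223, 0.0409, 0.0007]
[0.0217, 0.0412, 0.0007]
[0.0212, 0.0415, 0.0007]
[0.0206, 0.0418, 0.0007]
```

View pics/w12.png

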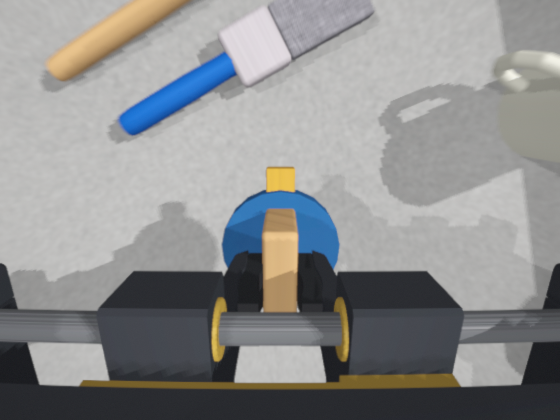

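The cap is held and its lugs line up with the view. The lift may have started before the jaws had fully closed, so I'll solve for how the cap sits in the grip. The handle top edge is at row 232, its base at row 208 and the lug tip at row 167.

```bash
cat > held.py <<'E'
from h import *
import sys
from scipy.optimize import least_squares
m=camera_model("wrist"); m["E"]=m["mount"]; m["K"]=cam("top")["K"]*0+np.array([[m["fx"],0,m["cx"]],[0,m["fy"],m["cy"]],[0,0,1]])
f=sys.argv[1]; im=cv2.imread(f"pics/{f}.png")[:,:,::-1].copy(); H=hsv(im)
print([(r,H[r,280].tolist()) for r in range(160,242,2)])
rows=np.array([float(a) for a in sys.argv[2:5]])  # handle top edge, handle base, lug tip top
def g(p):
    y0,h=p; return proj(m,[[0,y0-.025,h-.052],[0,y0-.025,h-.012],[0,y0-.046,h-.008]])[:,1]-rows
r=least_squares(g,[0,.037],x_scale=.01); print("y0,h",r.x.round(4),g(r.x).round(2))
E
python3 held.py w12 232 208 168
```

```text
[(160, [30, 1, 200]), (162, [15, 3, 201]), (164, [30, 3, 200]), (166, [17, 42, 184]), (168, [21, 173, 195]), (170, [22, 168, 231]), (172, [22, 167, 231]), (174, [22, 167, 231]), (176, [22, 166, 231]), (178, [22, 167, 231]), (180, [22, 165, 232]), (182, [22, 165, 232]), (184, [22, 165, 232]), (186, [22, 167, 231]), (188, [22, 163, 231]), (190, [15, 53, 149]), (192, [104, 182, 178]), (194, [104, 181, 186]), (196, [104, 181, 186]), (198, [104, 182, 186]), (200, [104, 181, 187]), (202, [104, 184, 187]), (204, [104, 184, 186]), (206, [104, 183, 185]), (208, [114, 77, 165]), (210, [16, 110, 165]), (212, [16, 110, 164]), (214, [17, 112, 157]), (216, [17, 112, 168]), (218, [17, 110, 171]), (220, [17, 111, 170]), (222, [16, 111, 166]), (224, [17, 113, 167]), (226, [17, 112, 169]), (228, [17, 113, 171]), (230, [17, 111, 173]), (232, [17, 104, 210]), (234, [18, 100, 229]), (236, [18, 99, 233]), (238, [18, 99, 232]), (240, [18, 102, 221])]
y0,h [0.0002 0.0537] [ 0.26 -0.53  0.2 ]
```

Call:
step_arm(
  targets=[
    [[0.024,0.04,0],-0.8,1],
    [[0.023,0.04,0],-0.8,1],
    [[0.023,0.041,0],-0.8,1],
    [[0.022,0.041,0],-0.8,1],
    [[0.022,0.041,0],-0.7,1],
  ],
)

```text
time_s: 13.25
tool_pos: [0.531, 0.0766, 0.1391]
eef_rot: [-180.0, -0.1, -18.5]
ft_force: [0.5, 0.2, -2.6]
gripper_width: 0.0156
```

The cap sits 17 mm lower in the grip than planned (TCP 53.7 mm above its underside), but it is centred and there is 15 mm of overlap. I'll raise the grip to 60 N and continue.

```bash
python3 -c "
from h import *
plan([.5463,-.0125,.13],-17.15,3)"
```

```text
at [0.531  0.0766 0.1391] [-1.7998e+02 -6.0000e-02 -1.8460e+01] dist 0.0303 turn/row -0.44
[0.0142, 0.0266, 0.003]
[0.014, 0.0267, 0.003]
[0.0138, 0.0268, 0.003]
```

Call:
step_arm(
  targets=[
    [[0.013,0.025,0],-0.4,1],
    [[0.013,0.025,0],-0.4,1],
    [[0.013,0.025,0],-0.4,1],
    [[0,0,0.003],0,1],
    [[0,0,0],0,1],
  ],
  newtons=60,
)

```text
time_s: 13.88
tool_pos: [0.5443, -0.0043, 0.1353]
eef_rot: [-180.0, 0.0, -17.3]
ft_force: [0.0, 0.4, -1.8]
gripper_width: 0.0154
```

Call:
step_arm(
  targets=[
    [[0,0,0],0,1],
    [[0,0,0],0,1],
    [[0,0,0],0,1],
    [[0,0,0],0,1],
    [[0,0,0],0,1],
  ],
)

```text
time_s: 14.5
tool_pos: [0.5445, -0.0052, 0.135]
eef_rot: [180.0, 0.0, -17.3]
ft_force: [0.5, -0.5, -2.9]
gripper_width: 0.0154
```

```bash
python3 -c "
from h import *
im,m,st=grab('wrist','w13'); im,m,st=grab('scene','s13')
plan([.5463,-.0125,.11],-17.15,1)
c=proj(m,[.546,-.0125,.06])[0].astype(int); print(c)"
python3 held.py w13 232 208 168
```

```text
at [ 0.5445 -0.0053  0.135 ] [180.     0.   -17.29] dist 0.0261 turn/row -0.14
[0.0038, 0.0063, 0.025]
[262 221]
[(160, [76, 113, 176]), (162, [77, 114, 175]), (164, [76, 109, 175]), (166, [43, 79, 155]), (168, [21, 172, 197]), (170, [22, 166, 233]), (172, [22, 165, 233]), (174, [22, 166, 233]), (176, [22, 164, 233]), (178, [22, 165, 233]), (180, [22, 164, 233]), (182, [22, 165, 234]), (184, [22, 165, 234]), (186, [22, 165, 234]), (188, [22, 162, 232]), (190, [10, 23, 132]), (192, [104, 182, 182]), (194, [104, 182, 188]), (196, [104, 180, 188]), (198, [104, 180, 188]), (200, [104, 180, 188]), (202, [104, 182, 188]), (204, [104, 180, 188]), (206, [104, 179, 187]), (208, [116, 49, 150]), (210, [17, 111, 163]), (212, [17, 113, 162]), (214, [17, 114, 156]), (216, [17, 113, 165]), (218, [16, 110, 169]), (220, [16, 109, 168]), (222, [17, 112, 164]), (224, [17, 111, 165]), (226, [17, 111, 166]), (228, [17, 110, 171]), (230, [17, 110, 174]), (232, [18, 105, 211]), (234, [18, 101, 230]), (236, [18, 98, 235]), (238, [18, 97, 236]), (240, [18, 97, 237])]
y0,h [0.0001 0.0537] [ 0.26 -0.53  0.2 ]
```

View pics/w13.png

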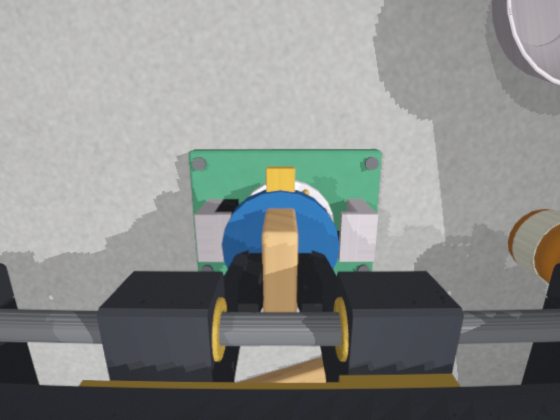

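The view shows the cap over the press, with its lug crosswise to the claws at (215,235) and (358,235). I have used all 12 views, so from here I rely on numbers. Lowering onto the tile.

Call:
step_arm(
  targets=[
    [[0.002,0.003,0],-0.1,1],
    [[0.002,0.003,0.003],0,1],
    [[0,0,0.008],0,1],
    [[0,0,0.008],0,1],
    [[0,0,0.003],0,1],
  ],
)

```text
time_s: 15.22
tool_pos: [0.546, -0.012, 0.1121]
eef_rot: [180.0, 0.1, -17.2]
ft_force: [-1.1, 0.5, -2.7]
gripper_width: 0.0154
```

Call:
step_arm(
  targets=[
    [[0,0,0.002],0,1],
    [[0,0,0.002],0,1],
    [[0,0,0.002],0,1],
    [[0,0,0],0,1],
    [[0,0,0],0,1],
  ],
)

```text
time_s: 15.85
tool_pos: [0.5468, -0.0121, 0.1074]
eef_rot: [-180.0, -0.0, -17.2]
ft_force: [-0.7, 0.1, 2.1]
gripper_width: 0.0153
```

```bash
python3 -c "
from h import *
plan([.5463,-.0125,.1057],-17.15,1); print(telemetry.state()['ft_force'])"
```

```text
at [ 0.5468 -0.0121  0.1074] [-1.7999e+02 -3.0000e-02 -1.7190e+01] dist 0.0018 turn/row -0.04
[-0.0004, 0.0005, 0.0017]
[-0.69107409  0.12415969  2.08714902]
```

Call:
step_arm(
  targets=[
    [[0,0.0003,0.002],0,1],
    [[0,0,0.002],0,1],
    [[0,0,0.002],0,1],
    [[0,0,0.002],0,1],
    [[0,0,0.002],0,1],
  ],
)

```text
time_s: 16.48
tool_pos: [0.5469, -0.0121, 0.0974]
eef_rot: [-180.0, -0.0, -17.2]
ft_force: [-1.8, 1.4, 8.7]
gripper_width: 0.0155
```

Call:
step_arm(
  targets=[
    [[0,0,0.001],0,1],
    [[0,0,0],0,1],
    [[0,0,0],0,1],
    [[0,0,0],0,1],
    [[0,0,0],0,1],
  ],
)

```text
time_s: 17.1
tool_pos: [0.547, -0.0122, 0.0966]
eef_rot: [-180.0, -0.0, -17.2]
ft_force: [-1.3, 1.0, 9.0]
gripper_width: 0.0154
```

```bash
python3 -c "
from h import *
im,m,st=grab('wrist','w14'); print(st['tool_pos'],st['ft_force'],st['torque'])"
python3 held.py w14 232 208 168 | tail -1; python3 -c "
from h import *
H=hsv(cv2.imread('pics/w14.png')[:,:,::-1].copy()); print([(r,H[r,280].tolist()) for r in list(range(162,172))+list(range(205,212))+list(range(229,236))])"
```

```text
[ 0.54697217 -0.01219313  0.0965848 ] [-1.34131479  1.03217653  8.97781653] [0.22679915 0.4909335  0.01764026]
y0,h [0.0001 0.0537] [ 0.26 -0.53  0.2 ]
[(162, [76, 112, 175]), (163, [77, 114, 175]), (164, [77, 114, 175]), (165, [76, 109, 173]), (166, [57, 64, 163]), (167, [21, 150, 163]), (168, [21, 174, 194]), (169, [22, 169, 226]), (170, [22, 167, 233]), (171, [22, 168, 234]), (205, [104, 183, 188]), (206, [104, 183, 187]), (207, [105, 167, 185]), (208, [114, 80, 166]), (209, [14, 85, 156]), (210, [17, 113, 162]), (211, [17, 113, 162]), (229, [17, 113, 170]), (230, [17, 109, 173]), (231, [17, 109, 190]), (232, [18, 107, 212]), (233, [18, 102, 225]), (234, [18, 100, 229]), (235, [18, 99, 232])]
```

The cap has not slipped in the grip. Depth is about 9–10.5 mm, so I'll push 1.5 mm more and then twist clockwise.

Call:
step_arm(
  targets=[
    [[0,0,0.0015],0,1],
    [[0,0,0],0,1],
    [[0,0,0],6,1],
    [[0,0,0],8,1],
    [[0,0,0],8,1],
  ],
)

```text
time_s: 17.77
tool_pos: [0.5475, -0.0128, 0.0953]
eef_rot: [-180.0, -0.1, -39.4]
ft_force: [-0.7, -0.2, 10.5]
gripper_width: 0.0155
```

Call:
step_arm(
  targets=[
    [[0,0,0],8,1],
    [[0,0,0],8,1],
    [[0,0,0],8,1],
    [[0,0,0],8,1],
    [[0,0,0],0,1],
  ],
)

```text
time_s: 18.4
tool_pos: [0.5475, -0.0128, 0.0954]
eef_rot: [-179.9, -0.1, -71.3]
ft_force: [-1.1, -0.4, 9.6]
gripper_width: 0.0154
```

```bash
python3 -c "
from h import *
im,m,st=grab('wrist','w15'); print(st['tool_pos'],st['eef_rot'],st['ft_force'],st['torque'],st['joint_positions'])"
```

```text
[ 0.5474957  -0.01281779  0.0953532 ] [-1.79903714e+02 -7.76690153e-02 -7.12871575e+01] [-1.08673778 -0.43495363  9.62660449] [ 0.00508491  0.35494472 -0.02666705] [  0.13881857  34.09142808  -4.58997223 109.63799035   4.42733374
  36.32437568 -78.51634646]
```

Call:
step_arm(
  targets=[
    [[0,0,0],8,1],
    [[0,0,0],8,1],
    [[0,0,0],8,1],
    [[0,0,0],6,1],
    [[0,0,0],5,1],
  ],
)

```text
time_s: 19.08
tool_pos: [0.5475, -0.0126, 0.0954]
eef_rot: [-179.9, 0.0, -106.3]
ft_force: [-1.1, 0.1, 9.9]
gripper_width: 0.0151
```

Call:
step_arm(
  targets=[
    [[0,0,0],1,1],
    [[0,0,0],0.5,1],
    [[0,0,0],0,1],
    [[0,0,0],0,1],
    [[0,0,0],0,1],
  ],
)

```text
time_s: 19.7
tool_pos: [0.5475, -0.0126, 0.0954]
eef_rot: [-179.9, 0.0, -107.7]
ft_force: [-1.0, 0.4, 10.0]
gripper_width: 0.0159
```

```bash
cat > lock.py <<'E'
from h import *
import sys
im,m,st=grab('wrist',sys.argv[1]); print(st['tool_pos'],st['eef_rot'],st['ft_force'],st['torque'])
H=hsv(im); h,s,v=H[...,0],H[...,1],H[...,2]
print([(r,H[r,280].tolist()) for r in range(150,242,3)])
c=blobs((h>95)&(h<120)&(s>110),500)[0]; print("blue bbox",cv2.boundingRect(c))
w=((h>12)&(h<20)&(s>80)&(s<140)&(v>120)); w[312:]=0
for c in blobs(w,400)[:2]: print("wood px",cv2.minAreaRect(c))
b=((h>19)&(h<26)&(s>140)); b[300:]=0
for c in blobs(b,15)[:4]: print("brass px",cv2.minAreaRect(c))
im,m,_=grab("scene",sys.argv[1]+"s")
E
python3 lock.py w16
```

```text
[ 0.54753974 -0.01263066  0.09535768] [-1.79880279e+02  2.66770590e-02 -1.07675615e+02] [-1.04937049  0.38249874  9.950138  ] [0.18641182 0.2183208  0.1114522 ]
[(150, [158, 10, 198]), (153, [154, 9, 197]), (156, [159, 9, 198]), (159, [154, 9, 197]), (162, [155, 8, 197]), (165, [159, 9, 197]), (168, [160, 8, 203]), (171, [155, 8, 199]), (174, [156, 6, 199]), (177, [160, 8, 198]), (180, [155, 8, 201]), (183, [155, 8, 200]), (186, [155, 8, 199]), (189, [167, 10, 185]), (192, [105, 186, 119]), (195, [105, 188, 125]), (198, [105, 188, 126]), (201, [105, 186, 166]), (204, [105, 183, 167]), (207, [105, 166, 164]), (210, [17, 107, 186]), (213, [17, 109, 184]), (216, [17, 109, 189]), (219, [17, 106, 195]), (222, [17, 108, 189]), (225, [17, 109, 192]), (228, [17, 109, 195]), (231, [17, 104, 206]), (234, [18, 100, 225]), (237, [18, 103, 215]), (240, [18, 104, 215])]
blue bbox (221, 191, 118, 79)
wood px ((513.0, 173.0), (272.0, 92.0), 90.0)
wood px ((279.5, 260.0), (102.0, 35.0), 90.0)
```

The brass lug now shows only under the lip and has gone from view. The handle turned with the tool, and a torque of 0.11 Nm is building. I'll nudge to the stop, then ease up to check the lock.

Call:
step_arm(
  targets=[
    [[0,0,0],0.8,1],
    [[0,0,0],0.7,1],
    [[0,0,0],0,1],
    [[0,0,0],0,1],
    [[0,0,0],0,1],
  ],
)

```text
time_s: 20.42
tool_pos: [0.5475, -0.0126, 0.0954]
eef_rot: [-179.9, 0.0, -109.2]
ft_force: [-2.1, 0.9, 10.2]
gripper_width: 0.0154
```

```bash
python3 lock.py w17 | grep -v "^\[("
```

```text
[ 0.54754538 -0.01261598  0.09536373] [-1.79881165e+02  3.04734005e-02 -1.09177896e+02] [-2.12529856  0.94016033 10.18269196] [0.22726218 0.22107007 0.10365203]
blue bbox (221, 191, 118, 79)
wood px ((510.99993896484375, 168.49996948242188), (280.99993896484375, 95.99998474121094), 90.0)
wood px ((279.4999694824219, 260.0), (101.99998474121094, 34.99999237060547), 90.0)
```

Call:
step_arm(
  targets=[
    [[0,0,-0.0005],0,1],
    [[0,0,-0.0005],0,1],
    [[0,0,-0.0005],0,1],
    [[0,0,-0.0005],0,1],
    [[0,0,0],0,1],
  ],
)

```text
time_s: 21.15
tool_pos: [0.5475, -0.0126, 0.0973]
eef_rot: [-179.9, 0.0, -109.2]
ft_force: [-1.2, -0.6, 8.7]
gripper_width: 0.0155
```

Call:
step_arm(
  targets=[
    [[0,0,-0.0005],0,1],
    [[0,0,-0.0005],0,1],
    [[0,0,-0.0005],0,1],
    [[0,0,-0.0005],0,1],
    [[0,0,0],0,1],
  ],
)

```text
time_s: 21.78
tool_pos: [0.5475, -0.0126, 0.0992]
eef_rot: [-179.9, 0.0, -109.2]
ft_force: [0.4, 0.3, 6.9]
gripper_width: 0.0149
```

```bash
python3 lock.py w18 | grep -v "^\[("
```

```text
[ 0.54748542 -0.01259459  0.09916254] [-1.79884608e+02  2.90887707e-02 -1.09175334e+02] [0.39797331 0.27777883 6.85682551] [0.2564612  0.05188151 0.07206931]
blue bbox (221, 191, 118, 79)
wood px ((509.49993896484375, 167.99996948242188), (281.99993896484375, 98.99998474121094), 90.0)
wood px ((279.4999694824219, 260.0), (101.99998474121094, 34.99999237060547), 90.0)
```

Call:
step_arm(
  targets=[
    [[0,0,-0.0005],0,1],
    [[0,0,-0.0005],0,1],
    [[0,0,-0.0005],0,1],
    [[0,0,0],0,1],
    [[0,0,0],0,1],
  ],
)

```text
time_s: 22.5
tool_pos: [0.5475, -0.0126, 0.0994]
eef_rot: [-179.9, 0.0, -109.2]
ft_force: [6.4, -0.1, -8.2]
gripper_width: 0.0155
```

```bash
python3 lock.py w19 | grep -v "^\[("
```

```text
[ 0.54745334 -0.01263468  0.09942623] [-1.79886475e+02  1.61877676e-02 -1.09183367e+02] [ 6.42534246 -0.07518139 -8.17967159] [ 0.0461609  -1.24838903  0.09592333]
blue bbox (221, 191, 118, 79)
wood px ((509.49993896484375, 167.99996948242188), (281.99993896484375, 98.99998474121094), 90.0)
wood px ((279.5, 260.0), (102.0, 35.0), 90.0)
```

The lock is confirmed: the cap stops rising at z = 0.0994 and pulls against the lips. I'll relax the pull to a light downward hold.

Call:
step_arm(
  targets=[
    [[0,0,0.0005],0,1],
    [[0,0,0.0005],0,1],
    [[0,0,0.0003],0,1],
    [[0,0,0],0,1],
    [[0,0,0],0,1],
  ],
)

```text
time_s: 23.22
tool_pos: [0.5472, -0.0126, 0.0992]
eef_rot: [-179.9, 0.0, -109.2]
ft_force: [4.5, -0.4, 5.4]
gripper_width: 0.0153
```

```bash
python3 lock.py w20 | grep -v "^\[("; python3 - <<'E'
from h import *
# bystanders vs start, top view
a=cv2.imread("pics/top0.png"); b=snapshot("top")[:,:,::-1]
d=(cv2.absdiff(a,b).max(2)>45).astype(np.uint8); d=cv2.morphologyEx(d,cv2.MORPH_OPEN,np.ones((3,3)))
print([cv2.boundingRect(c) for c in blobs(d,40)])
print(telemetry.state()["time_s"])
E
```

```text
[ 0.54720923 -0.01257672  0.09919485] [-1.79913293e+02  2.60306915e-02 -1.09196006e+02] [ 4.52125738 -0.38942041  5.42498843] [-1.16755564e-04 -9.26345710e-01  4.88137094e-02]
blue bbox (221, 191, 118, 79)
wood px ((509.49993896484375, 167.99996948242188), (281.99993896484375, 98.99998474121094), 90.0)
wood px ((279.5, 260.0), (102.0, 35.0), 90.0)
[(254, 183, 98, 237), (209, 389, 46, 31), (270, 370, 50, 27), (287, 180, 27, 35), (174, 199, 28, 25), (260, 161, 18, 30), (300, 169, 13, 11), (553, 321, 7, 13)]
23.375
```

```bash
python3 -c "
from rig import workorder
print(workorder.sign_off())"
```

```text
the job is handed in; nothing more can be done
None
```

The job is done and handed in at about 23.4 s. The terracotta tile lies flat between the pins and was released. The blue cap is locked under the claws, and the gripper still holds its handle.

**Tile:** My last measurement put it about 1.5 mm off the pocket centre, within the 3 mm clearance. It touched down at the expected height.

**Cap:** I set it crosswise to the claws, pressed it to roughly 10–12 mm and turned it 92° clockwise.
- **Lock check:** on easing up, it stopped rising at about 8 mm depth. The wrist force then swung from +6.9 N to −8.2 N, so the lugs are against the lips.
- **Final hold:** I relaxed it to a light 5 N downward hold.

These points were imperfect or not fully checked:
- **Grip height:** the lift began before the jaws had fully closed, so I hold the handle about 17 mm higher than planned. It did not slip in the grip during the press, and the handle stayed in line with the jaws through the twist.
- **End stop:** only about 0.1 Nm of torque showed at the end, so firm contact with the stop was not clearly felt. The cap finished about 2° past the press's x line, close to where the stop should be.
- **Final side load:** there is about 4.5 N of sideways force on the wrist.
- **Bystanders:** my picture budget was used up before the press and twist, so those checks were numeric only. The before/after top view showed changes at the arm, the press and the cap's old place. There was one tiny patch at the right picture edge that I did not look into. The comparison did not flag the tile's old place either, so its threshold could miss small changes.

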